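# Raise the folding bench lamp to 60 degrees and lay the ring clamp under it

### The arm

A 7-joint arm with a two-finger parallel gripper is mounted at the origin on the work surface. World frame = base frame: x ahead of the robot, y to its left, z up, the work surface at z = 0. Lengths are in m, angles in rad, forces in N, time in s.
With the tool pointing down it reaches from about 0.35 to 0.9 m from the base axis. Payload 8.1 kg.
Tool frame: the origin (TCP) lies at the very end of the fingers, on their centre line; the grasp point (between the pads) lies 19 mm behind it (hold_point_z is the distance from the TCP to the grasp point, in m); z points along the fingers, y is the line along which they close (so a half turn about z gives the same grasp; the last joint's range is limited). The gripper opens to 92 mm and grips with 3 to 60 N. Pads are 19 mm wide; open, the fingers measure 130 mm over their backs; the gripper's body (75 mm by 190 mm) begins 47 mm behind the grasp point.
Start: joints at [1.11, 0.434, 0.025, 1.573, -0.012, 1.134, -0.075], TCP at [0.219, -0.585, 0.227] pointing down, gripper open.
Joint ranges: [-2.62, 2.62], [-0.44, 2.09], [-1.27, 1.32], [0.08, 2.57], [-1.32, 4.46], [0.12, 2], [-2.74, 2.74]. Speed limits (rad/s): [2.22, 2.22, 3.01, 3.01, 3.14, 3.14, 3.14].

### API

Orientations are given as a rotation vector (axis times angle).
In Python, from rig import state, grab_frame, camera_params, hand_in, hold_point_z gives the robot as it stands.
- The arm moves only by the tool play_rows, never from a script. Its argument "deltas" is a list of rows, each a list of 7 numbers: the shift along the tool's x, y, z scaled (see below), then the turn, a rotation vector about the tool's x, y, z scaled (see below), then the finger opening in mm, from 0 to 91.8. A call has 1 to 10 rows; each row shifts and turns the commanded pose from where the row before left it, along the tool's axes as they then stand; what a row does not reach is not made up. The controller multiplies each number of a shift by 0.4 m and each number of a turn by 2 rad. A row lasts 1/10 s, in which the tool goes at most 50 mm and 8.59 degrees, less where a joint would pass 70% of its speed; a pose out of reach is approached as far as the arm can. A call with a number of a shift or a turn outside -1 to 1 is refused whole. A call with a gripper value outside its range is refused whole. The fingers move at their own pace and stop on an object; the grip force is fixed at half the most. Time passes only in rows, so rows that do not move let the fingers close. It gives the time, the measured TCP pose, the force, the opening and the grip force at its end, in the units of the state.
- state(): the state, without advancing time (a new reading comes with each control period).
- grab_frame(name): name is "scene" or "top" or "wrist"; returns the picture (384x512x3 uint8, red, green, blue); there is no depth.
- camera_params(name): a dict with "fx", "fy", "cx", "cy" (pixels), "cam_to_world" (4x4, takes a point from camera to world coordinates). Camera axes: x right, y down, z forward; pixel columns grow to the right and rows downward; lengths in m; the calibration is good to about 2 mm. A picture is of the moment at which its call begins: read the wrist's pose just before it. camera_params takes no time and is no camera call; for the wrist camera it gives the pose at the moment of the call.
- hand_in(): hands the job in; it is judged then, once.
The state is a dict: "time_s": time; "joints": joint angles; "qd": joint speeds; "effort": joint torques, N m; "eef_pos": TCP position; "ee_rot": TCP orientation; "contact_force": force on the tool from outside, world axes, zero at the start; "ft_torque": the same for the moment, N m; "opening": finger opening in m; "grasp_force": force on a finger pad.
Only numpy, scipy, OpenCV 4.12 (cv2) and the standard library are available. Lean on these libraries where they do the work, as an engineer would, in place of code of your own. Each camera call takes 0.05 s, during which the arm holds its last target. There are 200 camera calls.

### The job

The ring clamp has been left lying on the closed lid of the folding bench lamp: first lay it flat on the brown leather mat and let go. Then raise the stiff lid by its orange bar handle until it stands 60 degrees up from closed and let go; it stays where it is left. Last, take the clamp again and lay it flat in the blue-walled channel under the lid, ring end innermost with the ring over the white disc, leaving the lid at 60 degrees and without shifting or tipping the pitch bowl, mandrel, jar or tool block.

Things in the scene. Friction and masses are not known exactly. Their poses are not given: they have to be found in the camera images.
- lamp: folding bench lamp, fixed: aluminium plate 225 x 200 x 12 mm (x -110 to +115). Origin: middle of the underside; x points from the open (handle) side to the hinge side. On it a black saddle, top z = 24, x -20 to +92, 60 wide, with two blue cheeks x -10 to +45, y +-20 to +-30, up to z = 38: a channel 40 wide along x, open-ended. Hinge posts 76 high at x 93 to 115, y +-79 to +-97
- hinge (a point): point on the lid's hinge axis, at (105, 0, 69) mm in the lamp's frame; the axis runs along the lamp's y
- handle (a point): middle of the orange bar handle on the lid's free edge: round bar 12 mm thick, 110 mm long parallel to the hinge, 225 mm from the hinge axis in the lid's middle plane, 40 mm clear of the lid's edge (centre of bar to edge). It moves with the lid
- lid (a joint): angle of the lid (rad): 0 closed (level), growing as the handle goes up, at most 1.7. White panel 185 mm long from the hinge, 190 wide, 14 thick; top at z = 76 mm when closed. 60 degrees is 1.047. The hinge is stiff: about 5 N at the handle moves it and it stays where it is left
- disc (a point): centre of the white disc, 40 mm across, on the saddle's top at (68, 0, 24) mm in the lamp's frame (hidden while the lid is closed). With the ring over it, the clamp's origin is at about (0, 0, 24) mm in the lamp's frame and the red tail overhangs the saddle's front by 40 mm, 12 mm above the plate
- clamp: wooden ring clamp, about 120 g, loose: a bar 120 mm long (x) x 28 wide (y) x 26 high (z), brass band at its middle, red tail at -x, and a gold ring with a green stone held in the jaws at +x (reaching to x = +85 mm). Origin: middle of the underside of the bar; z up. It starts lying flat on the closed lid in any direction
- ring (a point): centre of the gold ring (25 mm across) at the clamp's +x end, at (68, 0, 13) mm in the clamp's frame
- mat: brown leather mat, fixed, 140 x 190 x 4 mm (x, y, z); origin at the middle of its underside. Where the clamp is laid first
- pitch_bowl: bystander: dark steel pitch bowl, 112 mm across, 52 mm high, loose; origin at the middle of its underside
- mandrel: bystander: steel ring mandrel, an upright cone on a wooden foot 70 mm across, 185 mm high, loose; origin at the middle of its underside
- jar: bystander: amber glass jar with steel cap, 66 mm across, 100 mm high, loose; origin at the middle of its underside
- tool_block: bystander: dark wooden block 70 x 70 mm with tools standing in it, 130 mm high in all, loose; origin at the middle of its underside
There are look-alikes about, which are no part of the job. There is more than one size of the clamp; the one meant has the size given above.

How it is judged:
By the outcome, as a careful person would: the job done as asked, in the order asked, and still so for the second after the job is handed in, with the robot touching nothing.
It also fails if it takes over 72 s, if anything falls off the work surface, if the arm or the gripper's body presses on something with over 40 N, if the wrist force passes 120 N, or if a joint passes its speed limit or range.

## Working session

There is one attempt and no reset: what is moved stays moved. The work goes in short steps, Python scripts to look and compute and a tool call to move; the robot and the scene stay as the last step left them, time stands still between calls to the robot, and variables do not carry over. Pictures are saved under pics/ and viewed, at most 10 in all, crops included, and the job is handed in when it is done.

Besides the shell and the picture viewer there is one more tool, called after ">>>" in YAML: its name, and indented under it one key for each argument. play_rows: Moves the arm, as the interface text tells. Its arguments: {"type":"object","properties":{"deltas":{"type":"array","items":{"type":"array","items":{"type":"number"}}}},"required":["deltas"]}

```bash
mkdir -p pics; ls; python3 - <<'E'
from rig import *
import cv2
for n in("scene","top"):
    f=grab_frame(n); cv2.imwrite(f"pics/{n}0.png",cv2.resize(f[:,:,::-1],(800,600),interpolation=cv2.INTER_CUBIC))
    c=camera_params(n); print(n,c)
s=state();print(s,hold_point_z)
E
```

```text
pics
scene {'fx': 414.1693661439029, 'fy': 414.1693661439029, 'cx': 254.62584723527186, 'cy': 194.58428531738016, 'cam_to_world': array([[-0.87746113,  0.30792093, -0.36775898,  1.0048565 ],
       [ 0.47949097,  0.58272458, -0.65614059,  0.92460734],
       [ 0.01226278, -0.75207497, -0.65896347,  0.95623839],
       [ 0.        ,  0.        ,  0.        ,  1.        ]])}
top {'fx': 367.14000177920303, 'fy': 367.14000177920303, 'cx': 258.3228139425872, 'cy': 198.3143194605368, 'cam_to_world': array([[-2.49005601e-02, -9.74966364e-01,  2.20953730e-01,
         2.92745285e-01],
       [-9.99689930e-01,  2.43031221e-02, -5.42245930e-03,
         6.23617322e-02],
       [-8.31500421e-05, -2.21020241e-01, -9.75269217e-01,
         1.13989108e+00],
       [ 0.00000000e+00,  0.00000000e+00,  0.00000000e+00,
         1.00000000e+00]])}
{'time_s': 0.1, 'joints': array([ 1.11041545,  0.43514115,  0.02499632,  1.57400042, -0.01160582,
        1.13401411, -0.07514034]), 'qd': array([ 0.00172396, -0.00211781, -0.00063577, -0.00326288,  0.00011164,
        0.00048511, -0.00056275]), 'effort': array([ 1.47507111e-03, -6.69129968e+01,  9.86940600e-01, -3.15148830e+01,
       -6.05571130e-02,  3.72676877e-02,  5.11555743e-05]), 'eef_pos': array([ 0.21865081, -0.58501325,  0.22603347]), 'ee_rot': array([-3.09015169e+00, -5.58560075e-01,  5.99912622e-04]), 'contact_force': array([ 0.36624285, -1.05919626, -1.15459644]), 'ft_torque': array([-0.03355249,  0.01872985, -0.03766984]), 'grasp_force': 0.0, 'opening': 0.09171558318547168} 0.0188
```

View pics/top0.png

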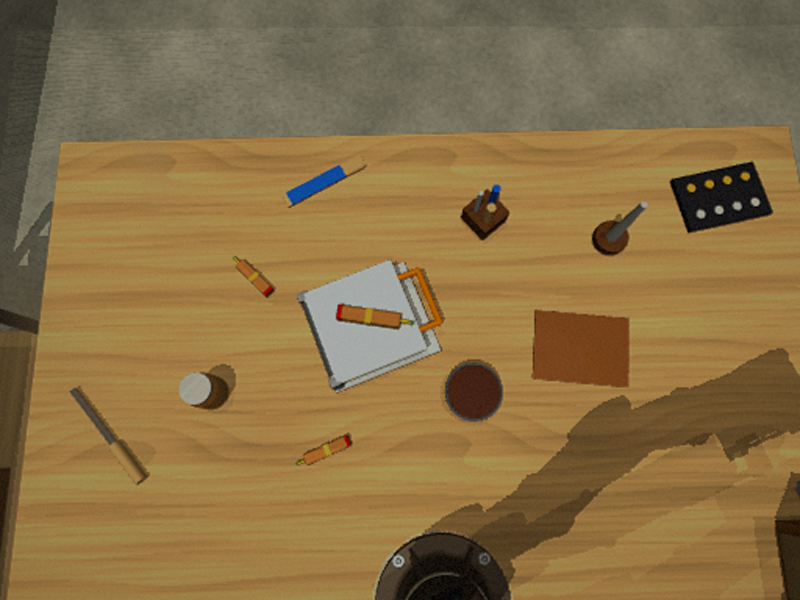

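View pics/scene0.png

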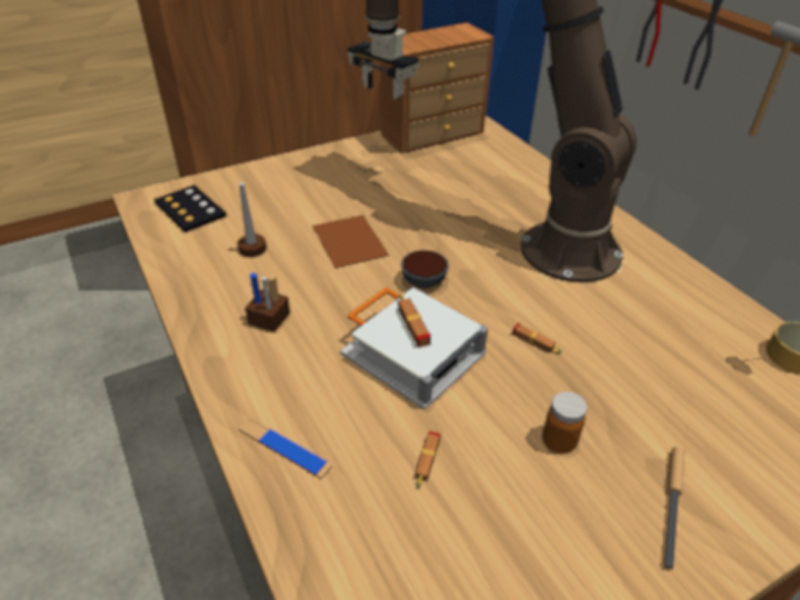

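The top view shows the lamp at about (370,325) with its hinge posts on the left and the handle on the right at (430,300). The clamp's red tail is at (340,312) and its ring at (410,323). The mat is at (582,348), the bowl at (473,390), the tool block at (485,215), the mandrel at (610,238) and the jar at (200,390).

```bash
cat > h.py <<'E'
import numpy as np, cv2
from rig import *
from scipy.spatial.transform import Rotation as R
def ray(n,u,v,z,c=None):
    c=c or camera_params(n); T=c["cam_to_world"]
    d=T[:3,:3]@[(u-c["cx"])/c["fx"],(v-c["cy"])/c["fy"],1]; o=T[:3,3]
    return o+d*(z-o[2])/d[2]
def proj(n,p,c=None):
    c=c or camera_params(n); T=c["cam_to_world"]
    q=T[:3,:3].T@(np.asarray(p)-T[:3,3]); return np.array([c["fx"]*q[0]/q[2]+c["cx"],c["fy"]*q[1]/q[2]+c["cy"]])
E
python3 - <<'E'
from h import *
im=cv2.imread("pics/top0.png"); 
f=grab_frame("top")[:,:,::-1]
a=f[160:256,182:310]; b=cv2.resize(a,(768,576),interpolation=cv2.INTER_CUBIC)
cv2.imwrite("pics/crop1.png",b)
P=lambda u,v,z: print((u,v),ray("top",u/1.5625,v/1.5625,z).round(4))
for q in [(303,298,.076),(337,383,.076),(340,312,.102),(403,318,.102),(418,270,.069),(442,322,.069),(534,310,.004),(630,317,.004),(629,386,.004),(533,378,.004),(473,390,.052),(610,242,.01),(485,218,.05)]:P(*q)
E
```

```text
(303, 298) [0.5618 0.2481 0.076 ]
(337, 383) [0.3983 0.183  0.076 ]
(340, 312) [0.5268 0.1746 0.102 ]
(403, 318) [0.5125 0.0581 0.102 ]
(418, 270) [0.6141 0.0265 0.069 ]
(442, 322) [ 0.5098 -0.0161  0.069 ]
(534, 310) [ 0.5432 -0.2085  0.004 ]
(630, 317) [ 0.5239 -0.4017  0.004 ]
(629, 386) [ 0.3852 -0.3842  0.004 ]
(533, 378) [ 0.4056 -0.1962  0.004 ]
(473, 390) [ 0.3811 -0.0705  0.052 ]
(610, 242) [ 0.6824 -0.3756  0.01  ]
(485, 218) [ 0.7259 -0.1129  0.05  ]
```

View pics/crop1.png

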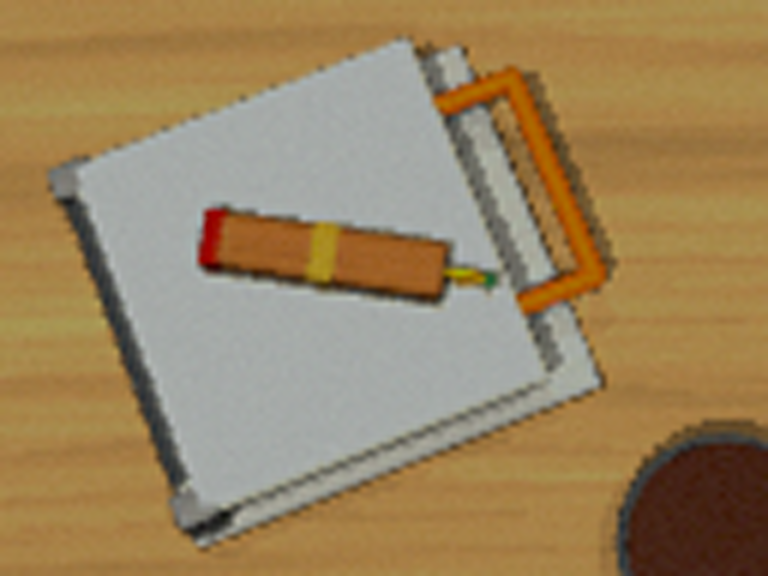

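The crop shows the lid corners at (80,180), (408,40), (552,378) and (190,515). The handle bar runs (513,76) to (600,277). The clamp bar corners are (207,208), (200,266), (440,302) and (450,243), with the stone at (490,280).

```bash
cat > fit.py <<'E'
from h import *
from scipy.optimize import least_squares
c=camera_params("top")
def fit(obj,px,z0,x0):
    def pts(x):
        r=R.from_rotvec([0,0,x[2]]).as_matrix(); return (r@np.array(obj,float).T).T/1000+[x[0],x[1],z0]
    f=lambda x:np.ravel([proj("top",p,c)-q for p,q in zip(pts(x),px)])
    s=least_squares(f,x0,loss="soft_l1"); print(s.x.round(4),s.fun.round(1)); return s.x
n=lambda L:[((u+.5)/6-.5+182,(v+.5)/6-.5+160) for u,v in L]
E
python3 - <<'E'
from fit import *
L=fit([(-80,-95,76),(-80,95,76),(-120,-52,69),(-120,52,69),(115,-97,76),(-110,100,12),(-110,-100,12),(115,100,0)],n([(408,40),(552,378),(513,76),(600,277),(50,172),(603,383),(462,47),(203,548)]),0,[.5,.12,1.9])
C=fit([(-60,14,26),(-60,-14,26),(60,14,26),(60,-14,26)],n([(207,208),(200,266),(450,243),(440,302)][::1]),.076,[.52,.12,-1.7])
E
```

```text
[0.52   0.1207 1.9307] [ 0.4 -1.   0.4  0.2  0.4  1.6 -0.8 -0.9 -0.8 -0.2  0.6  0.5 -0.1 -0.7
 -0.2  0.7]
[ 0.5185  0.1226 -1.7439] [-0.1  0.1 -0.6 -0.2  0.2  0.3  0.5 -0.2]
```

```bash
cat >> h.py <<'E'
LAMP=(0.52,0.1207,1.9307)
def lamp(p):
    return R.from_rotvec([0,0,LAMP[2]]).apply(np.array(p)/1000)+[LAMP[0],LAMP[1],0]
def rot(yawy,tilt=0):
    # tool y at world yaw, z down; tilt about tool y (body leans to +tool x for tilt>0)
    y=np.array([np.cos(yawy),np.sin(yawy),0]); z=np.array([0,0,-1.]); x=np.cross(y,z)
    return R.from_matrix(np.c_[x,y,z])*R.from_rotvec([0,-tilt,0])
def plan(pos,Rt):
    s=state(); Rc=R.from_rotvec(s["ee_rot"])
    rv=(Rc.inv()*Rt).as_rotvec(); sh=Rt.inv().apply(np.array(pos)-s["eef_pos"])
    print("t",s["time_s"],"pos",s["eef_pos"].round(4),"open",round(s["opening"],4),"F",s["contact_force"].round(1))
    print("turn units",(rv/2).round(3),"minrows",np.ceil(np.linalg.norm(rv)/.149)," then shift units",(sh/.4).round(3),"minrows",np.ceil(np.linalg.norm(sh)/.049), "shift in present frame",(Rc.inv().apply(np.array(pos)-s["eef_pos"])/.4).round(3))
E
python3 - <<'E'
from h import *
plan([.5185,.1226,.2],rot(-1.7439+np.pi/2))
print(lamp([-120,0,69]),lamp([-7.5,0,263.9]),lamp([-32,0,24]))
E
```

```text
t 0.15 pos [ 0.2187 -0.5851  0.2261] open 0.0919 F [-1.1  0.2 -0.2]
turn units [-0.001 -0.    -0.52 ] minrows 7.0  then shift units [1.872 0.434 0.065] minrows 16.0 shift in present frame [ 1.322 -1.395  0.067]
[0.56226209 0.00838831 0.069     ] [0.52264138 0.11368052 0.2639    ] [0.53126989 0.09075022 0.024     ]
```

>>> play_rows:
  deltas:
    - [0, 0, 0, 0, 0, -0.065, 91.8]
    - [0, 0, 0, 0, 0, -0.065, 91.8]
    - [0, 0, 0, 0, 0, -0.065, 91.8]
    - [0, 0, 0, 0, 0, -0.065, 91.8]
    - [0, 0, 0, 0, 0, -0.065, 91.8]
    - [0, 0, 0, 0, 0, -0.065, 91.8]
    - [0, 0, 0, 0, 0, -0.065, 91.8]
    - [0, 0, 0, 0, 0, -0.065, 91.8]

```text
time_s: 0.95
eef_pos: [0.2187, -0.5853, 0.2264]
ee_rot: [-2.399, -2.027, -0.0]
contact_force: [-0.2, 0.9, -0.5]
opening: 0.0913
grasp_force: 0.0
```

>>> play_rows:
  deltas:
    - [0.09, 0.02, 0, 0, 0, 0, 91.8]
    - [0.09, 0.02, 0, 0, 0, 0, 91.8]
    - [0.09, 0.02, 0, 0, 0, 0, 91.8]
    - [0.09, 0.02, 0, 0, 0, 0, 91.8]
    - [0.09, 0.02, 0, 0, 0, 0, 91.8]
    - [0.09, 0.02, 0, 0, 0, 0, 91.8]
    - [0.09, 0.02, 0, 0, 0, 0, 91.8]
    - [0.09, 0.02, 0, 0, 0, 0, 91.8]
    - [0.09, 0.02, 0, 0, 0, 0, 91.8]
    - [0.09, 0.02, 0, 0, 0, 0, 91.8]

```text
time_s: 1.95
eef_pos: [0.3599, -0.2432, 0.2267]
ee_rot: [2.405, 2.021, -0.0]
contact_force: [0.8, -0.8, 0.3]
opening: 0.0919
grasp_force: 0.0
```

>>> play_rows:
  deltas:
    - [0.09, 0.02, 0, 0, 0, 0, 91.8]
    - [0.09, 0.02, 0, 0, 0, 0, 91.8]
    - [0.09, 0.02, 0, 0, 0, 0, 91.8]
    - [0.09, 0.02, 0, 0, 0, 0, 91.8]
    - [0.09, 0.02, 0, 0, 0, 0, 91.8]
    - [0.09, 0.02, 0, 0, 0, 0, 91.8]
    - [0.09, 0.02, 0, 0, 0, 0, 91.8]
    - [0.09, 0.02, 0, 0, 0, 0, 91.8]
    - [0.09, 0.02, 0, 0, 0, 0, 91.8]
    - [0.09, 0.02, 0, 0, 0, 0, 91.8]
    - [0, 0, 0, 0, 0, 0, 91.8]

```text
invalid input
```

>>> play_rows:
  deltas:
    - [0.09, 0.02, 0, 0, 0, 0, 91.8]
    - [0.09, 0.02, 0, 0, 0, 0, 91.8]
    - [0.09, 0.02, 0, 0, 0, 0, 91.8]
    - [0.09, 0.02, 0, 0, 0, 0, 91.8]
    - [0.09, 0.02, 0, 0, 0, 0, 91.8]
    - [0.09, 0.02, 0, 0, 0, 0, 91.8]
    - [0.09, 0.02, 0, 0, 0, 0, 91.8]
    - [0.09, 0.02, 0, 0, 0, 0, 91.8]
    - [0.09, 0.02, 0, 0, 0, 0, 91.8]
    - [0, 0, 0, 0, 0, 0, 91.8]

```text
time_s: 2.95
eef_pos: [0.4874, 0.0675, 0.2269]
ee_rot: [-2.397, -2.028, -0.005]
contact_force: [-1.0, -0.5, 0.2]
opening: 0.0916
grasp_force: 0.0
```

```bash
python3 - <<'E'
from h import *
plan([.5185,.1226,.081],rot(-1.7439+np.pi/2))
c=camera_params("wrist"); f=grab_frame("wrist")
cv2.imwrite("pics/w1.png",f[:,:,::-1])
for p in [(-60,14),(-60,-14),(60,14),(60,-14)]:
    a=R.from_rotvec([0,0,-1.7439]).apply([p[0]/1000,p[1]/1000,0])+[.5185,.1226,.102]
    print(proj("wrist",a,c).round(1))
print([proj("wrist",lamp(q),c).round(0) for q in [(-80,-95,76),(-80,95,76),(-120,0,75)]])
E
```

```text
t 2.95 pos [0.4874 0.0675 0.2269] open 0.0916 F [-1.  -0.5  0.2]
turn units [ 0.    -0.002  0.003] minrows 1.0  then shift units [0.149 0.053 0.365] minrows 4.0 shift in present frame [0.147 0.054 0.365]
[290.3  68.4]
[261.7  68.2]
[285. 186.]
[259.9 185.8]
[array([378., 149.]), array([239., 224.]), array([320., 214.])]
```

View pics/w1.png

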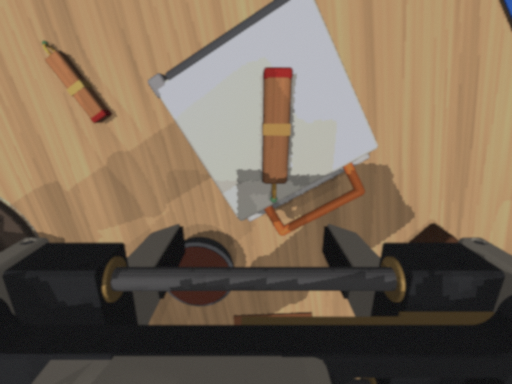

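The wrist view matches the predictions to within about 3 px: bar corners at (264,68), (293,68), (263,182) and (288,182), and the handle middle at (321,212). I'll go down for the grasp.

>>> play_rows:
  deltas:
    - [0.075, 0.026, 0, 0, 0, 0, 91.8]
    - [0.075, 0.026, 0, 0, 0, 0, 91.8]
    - [0, 0, 0.07, 0, 0, 0, 70]
    - [0, 0, 0.07, 0, 0, 0, 70]
    - [0, 0, 0.07, 0, 0, 0, 70]
    - [0, 0, 0.07, 0, 0, 0, 70]
    - [0, 0, 0.04, 0, 0, 0, 70]
    - [0, 0, 0.03, 0, 0, 0, 70]
    - [0, 0, 0.014, 0, 0, 0, 70]
    - [0, 0, 0, 0, 0, 0, 70]

```text
time_s: 4.0
eef_pos: [0.5171, 0.1171, 0.0809]
ee_rot: [-2.406, -2.021, 0.001]
contact_force: [-0.1, 0.1, 0.1]
opening: 0.0699
grasp_force: 0.0
```

>>> play_rows:
  deltas:
    - [0, 0, 0, 0, 0, 0, 15]
    - [0, 0, 0, 0, 0, 0, 15]
    - [0, 0, 0, 0, 0, 0, 15]
    - [0, 0, 0, 0, 0, 0, 15]
    - [0, 0, 0, 0, 0, 0, 15]
    - [0, 0, 0, 0, 0, 0, 15]
    - [0, 0, 0, 0, 0, 0, 15]

```text
time_s: 4.7
eef_pos: [0.5175, 0.1177, 0.0813]
ee_rot: [2.405, 2.021, 0.001]
contact_force: [0.6, -1.0, 1.5]
opening: 0.0277
grasp_force: 30.0
```

```bash
python3 - <<'E'
from h import *
s=state(); print(s["grasp_force"])
plan([.457,-.288,.16],rot(-.9+np.pi/2))
E
```

```text
30.00015288591385
t 4.7 pos [0.5175 0.1177 0.0813] open 0.0277 F [ 0.6 -1.   1.5]
turn units [ 0.     0.    -0.422] minrows 6.0  then shift units [-0.7   -0.749 -0.197] minrows 9.0 shift in present frame [-1.025  0.026 -0.197]
```

>>> play_rows:
  deltas:
    - [0, 0, -0.05, 0, 0, 0, 15]
    - [0, 0, -0.1, 0, 0, 0, 15]
    - [0, 0, -0.05, 0, 0, 0, 15]
    - [0, 0, 0, 0, 0, -0.06, 15]
    - [0, 0, 0, 0, 0, -0.06, 15]
    - [0, 0, 0, 0, 0, -0.06, 15]
    - [0, 0, 0, 0, 0, -0.06, 15]
    - [0, 0, 0, 0, 0, -0.06, 15]
    - [0, 0, 0, 0, 0, -0.06, 15]
    - [0, 0, 0, 0, 0, -0.062, 15]

```text
time_s: 5.7
eef_pos: [0.5169, 0.1175, 0.1608]
ee_rot: [-1.359, -2.832, 0.001]
contact_force: [0.1, 0.0, -1.9]
opening: 0.028
grasp_force: 30.0
```

>>> play_rows:
  deltas:
    - [-0.07, -0.075, 0, 0, 0, 0, 15]
    - [-0.07, -0.075, 0, 0, 0, 0, 15]
    - [-0.07, -0.075, 0, 0, 0, 0, 15]
    - [-0.07, -0.075, 0, 0, 0, 0, 15]
    - [-0.07, -0.075, 0, 0, 0, 0, 15]
    - [-0.07, -0.075, 0, 0, 0, 0, 15]
    - [-0.07, -0.075, 0, 0, 0, 0, 15]
    - [-0.07, -0.075, 0, 0, 0, 0, 15]
    - [-0.07, -0.075, 0, 0, 0, 0, 15]
    - [-0.06, -0.07, 0, 0, 0, 0, 15]

```text
time_s: 6.7
eef_pos: [0.4545, -0.2859, 0.1609]
ee_rot: [-1.367, -2.828, 0.0]
contact_force: [1.1, -0.1, -1.6]
opening: 0.0278
grasp_force: 30.0
```

```bash
python3 - <<'E'
from h import *
s=state(); print(s["grasp_force"])
plan([.460,-.292,.01],rot(-.9+np.pi/2))
E
```

```text
30.00047206878662
t 6.7 pos [ 0.4545 -0.2859  0.1609] open 0.0278 F [ 1.1 -0.1 -1.6]
turn units [-0. -0. -0.] minrows 1.0  then shift units [-0.021  0.001  0.377] minrows 4.0 shift in present frame [-0.021  0.002  0.377]
```

>>> play_rows:
  deltas:
    - [-0.02, 0, 0.07, 0, 0, 0, 15]
    - [0, 0, 0.1, 0, 0, 0, 15]
    - [0, 0, 0.1, 0, 0, 0, 15]
    - [0, 0, 0.06, 0, 0, 0, 15]
    - [0, 0, 0.03, 0, 0, 0, 15]
    - [0, 0, 0.01, 0, 0, 0, 15]
    - [0, 0, 0.006, 0, 0, 0, 15]
    - [0, 0, 0.002, 0, 0, 0, 15]
    - [0, 0, 0, 0, 0, 0, 15]

```text
time_s: 7.6
eef_pos: [0.461, -0.2904, 0.0109]
ee_rot: [1.366, 2.827, -0.0]
contact_force: [-0.8, 0.3, -1.3]
opening: 0.0278
grasp_force: 30.0
```

>>> play_rows:
  deltas:
    - [0, 0, 0, 0, 0, 0, 60]
    - [0, 0, 0, 0, 0, 0, 60]
    - [0, 0, 0, 0, 0, 0, 60]
    - [0, 0, 0, 0, 0, 0, 60]
    - [0, 0, -0.1, 0, 0, 0, 60]
    - [0, 0, -0.12, 0, 0, 0, 60]
    - [0, 0, -0.12, 0, 0, 0, 60]
    - [0, 0, -0.12, 0, 0, 0, 60]
    - [0, 0, -0.1, 0, 0, 0, 60]
    - [0, 0, 0, 0, 0, 0, 60]

```text
time_s: 8.6
eef_pos: [0.4633, -0.2906, 0.2396]
ee_rot: [1.362, 2.821, -0.001]
contact_force: [0.0, 0.4, -0.2]
opening: 0.0601
grasp_force: 0.0
```

```bash
python3 - <<'E'
from h import *
f=grab_frame("wrist"); cv2.imwrite("pics/w2.png",f[:,:,::-1])
h=lamp([-120,0,69])
plan([*h[:2],.2],rot(1.9307)); plan([*h[:2],.2],rot(1.9307-np.pi))
E
```

```text
t 8.65 pos [ 0.4618 -0.2905  0.2367] open 0.0598 F [ 0.3 -0.6 -0.7]
turn units [-0.001  0.003 -0.63 ] minrows 9.0  then shift units [-0.498  0.611  0.092] minrows 7.0 shift in present frame [0.43  0.661 0.09 ]
t 8.65 pos [ 0.4618 -0.2905  0.2367] open 0.0598 F [ 0.3 -0.6 -0.7]
turn units [0.003 0.001 0.941] minrows 13.0  then shift units [ 0.498 -0.611  0.092] minrows 7.0 shift in present frame [0.43  0.661 0.09 ]
```

View pics/w2.png

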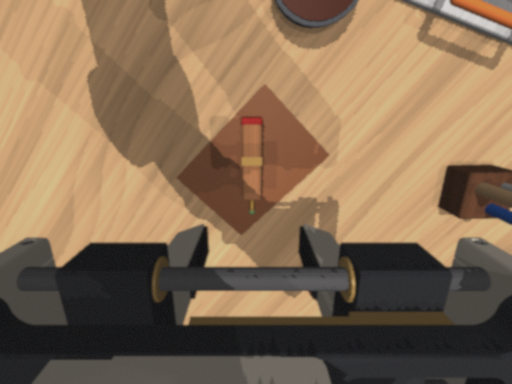

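The wrist view shows the clamp lying flat inside the mat, with the tail at (252,121) and the ring at (252,208). The mat's corners are at (265,85), (328,153), (243,233) and (178,178). Now the handle.

>>> play_rows:
  deltas:
    - [0, 0, 0, 0, 0, -0.063, 60]
    - [0, 0, 0, 0, 0, -0.063, 60]
    - [0, 0, 0, 0, 0, -0.063, 60]
    - [0, 0, 0, 0, 0, -0.063, 60]
    - [0, 0, 0, 0, 0, -0.063, 60]
    - [0, 0, 0, 0, 0, -0.063, 60]
    - [0, 0, 0, 0, 0, -0.063, 60]
    - [0, 0, 0, 0, 0, -0.063, 60]
    - [0, 0, 0, 0, 0, -0.063, 60]
    - [0, 0, 0, 0, 0, -0.063, 60]

```text
time_s: 9.65
eef_pos: [0.4596, -0.2898, 0.2324]
ee_rot: [0.571, -3.088, -0.002]
contact_force: [0.6, 0.2, 0.9]
opening: 0.0605
grasp_force: 0.0
```

>>> play_rows:
  deltas:
    - [-0.055, 0.068, 0.01, 0, 0, 0, 50]
    - [-0.055, 0.068, 0.01, 0, 0, 0, 50]
    - [-0.055, 0.068, 0.01, 0, 0, 0, 50]
    - [-0.055, 0.068, 0.01, 0, 0, 0, 45]
    - [-0.055, 0.068, 0.01, 0, 0, 0, 45]
    - [-0.055, 0.068, 0.01, 0, 0, 0, 35]
    - [-0.055, 0.068, 0.01, 0, 0, 0, 35]
    - [-0.055, 0.068, 0.01, 0, 0, 0, 35]
    - [-0.055, 0.068, 0.01, 0, 0, 0, 35]
    - [0, 0, 0, 0, 0, 0, 35]

```text
time_s: 10.65
eef_pos: [0.5589, 0.0147, 0.1967]
ee_rot: [0.574, -3.088, -0.005]
contact_force: [0.4, -0.3, -0.1]
opening: 0.0351
grasp_force: 0.0
```

```bash
python3 - <<'E'
from h import *
h=lamp([-120,0,69])
plan([*h[:2],.055],rot(1.9307))
f=grab_frame("wrist");c=camera_params("wrist"); cv2.imwrite("pics/w3.png",f[:,:,::-1])
print([proj("wrist",lamp(q),c).round(0) for q in [(-120,-50,75),(-120,50,75),(-80,-95,76),(-80,95,76)]])
E
```

```text
t 10.65 pos [0.5589 0.0147 0.1967] open 0.0351 F [ 0.4 -0.3 -0.1]
turn units [ 0.002 -0.     0.004] minrows 1.0  then shift units [-0.002 -0.018  0.354] minrows 3.0 shift in present frame [-0.002 -0.019  0.354]
[array([248., 229.]), array([248., 142.]), array([281., 263.]), array([289.,  97.])]
```

View pics/w3.png

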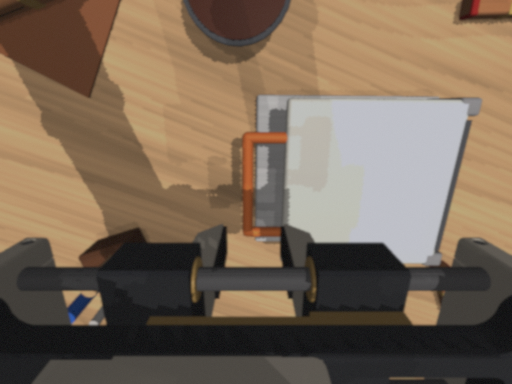

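The handle bar shows at u≈249, as predicted, so I'll narrow the fingers and go down.

>>> play_rows:
  deltas:
    - [0, -0.018, 0, 0, 0, 0, 26]
    - [0, 0, 0, 0, 0, 0, 26]
    - [0, 0, 0.08, 0, 0, 0, 26]
    - [0, 0, 0.1, 0, 0, 0, 26]
    - [0, 0, 0.09, 0, 0, 0, 26]
    - [0, 0, 0.05, 0, 0, 0, 26]
    - [0, 0, 0.03, 0, 0, 0, 26]
    - [0, 0, 0, 0, 0, 0, 26]

```text
time_s: 11.5
eef_pos: [0.5608, 0.0011, 0.0565]
ee_rot: [0.56, -3.089, -0.001]
contact_force: [-1.1, 0.8, -1.6]
opening: 0.0261
grasp_force: 0.8
```

>>> play_rows:
  deltas:
    - [0, 0, 0, 0, 0, 0, 8]
    - [0, 0, 0, 0, 0, 0, 8]
    - [0, 0, 0, 0, 0, 0, 8]
    - [0, 0, 0, 0, 0, 0, 8]
    - [0, 0, 0, 0, 0, 0, 8]

```text
time_s: 12.0
eef_pos: [0.5588, 0.0077, 0.0585]
ee_rot: [0.569, -3.087, -0.011]
contact_force: [-11.5, 17.6, -5.2]
opening: 0.0111
grasp_force: 30.0
```

```bash
python3 - <<'E'
from h import *
s=state();p=s["eef_pos"];q=R.from_rotvec([0,0,-LAMP[2]]).apply(p-[LAMP[0],LAMP[1],0]);print(q.round(4),s["opening"],s["grasp_force"],s["contact_force"])
# arc in lamp frame relative to start, tool y=+lamp x, tool z=down
for a in np.arange(0,64,6): 
    r=np.radians(a);print(a,(np.array([.225*(1-np.cos(r)),-.225*np.sin(r)])/.4).round(3))
E
```

```text
[-0.1194  0.0035  0.0585] 0.011059925386227316 29.986702501773834 [-11.48515524  17.56506327  -5.17894483]
0 [ 0. -0.]
6 [ 0.003 -0.059]
12 [ 0.012 -0.117]
18 [ 0.028 -0.174]
24 [ 0.049 -0.229]
30 [ 0.075 -0.281]
36 [ 0.107 -0.331]
42 [ 0.144 -0.376]
48 [ 0.186 -0.418]
54 [ 0.232 -0.455]
60 [ 0.281 -0.487]
```

>>> play_rows:
  deltas:
    - [0, 0.012, 0, 0, 0, 0, 8]
    - [0, 0.003, -0.059, 0, 0, 0, 8]
    - [0, 0.009, -0.058, 0, 0, 0, 8]
    - [0, 0.016, -0.057, 0, 0, 0, 8]
    - [0, 0.021, -0.055, 0, 0, 0, 8]
    - [0, 0, 0, 0, 0, 0, 8]

```text
time_s: 12.6
eef_pos: [0.5515, 0.0275, 0.1525]
ee_rot: [0.567, -3.09, -0.002]
contact_force: [-7.7, 8.7, -2.9]
opening: 0.0109
grasp_force: 30.0
```

```bash
cat > lid.py <<'E'
from h import *
s=state();p=s["eef_pos"];q=R.from_rotvec([0,0,-LAMP[2]]).apply(p-[LAMP[0],LAMP[1],0]);print(q.round(4),s["opening"],s["grasp_force"],s["contact_force"].round(1))
h=q+[0,0,.0105]; print("lid",np.degrees(np.arctan2(h[2]-.069,.105-h[0])),"r",np.hypot(h[2]-.069,.105-h[0]))
E
python3 lid.py
```

```text
[-0.0983  0.0033  0.1525] 0.010852702255072007 30.00721961259842 [-7.7  8.7 -2.9]
lid 24.810980855682303 r 0.2239613996880316
```

Tracking well. Continuing to about 60°.

>>> play_rows:
  deltas:
    - [0, 0.03, -0.05, 0, 0, 0, 8]
    - [0, 0.034, -0.049, 0, 0, 0, 8]
    - [0, 0.038, -0.045, 0, 0, 0, 8]
    - [0, 0.042, -0.042, 0, 0, 0, 8]
    - [0, 0.046, -0.037, 0, 0, 0, 8]
    - [0, 0.04, -0.026, 0, 0, 0, 8]
    - [0, 0, 0, 0, 0, 0, 8]
    - [0, 0, 0, 0, 0, 0, 8]

```text
time_s: 13.4
eef_pos: [0.5214, 0.1089, 0.2522]
ee_rot: [-0.559, 3.089, -0.009]
contact_force: [-6.0, -11.6, 18.6]
opening: 0.0112
grasp_force: 30.0
```

```bash
python3 lid.py
```

```text
[-0.0115  0.0029  0.2522] 0.01123047797276725 30.005484223365784 [ -6.  -11.6  18.6]
lid 58.97878015437987 r 0.22605037698609498
```

>>> play_rows:
  deltas:
    - [0, 0.01, -0.005, 0, 0, 0, 8]
    - [0, 0, 0, 0, 0, 0, 8]
    - [0, 0, 0, 0, 0, 0, 8]

```text
time_s: 13.7
eef_pos: [0.5205, 0.1113, 0.2538]
ee_rot: [-0.557, 3.09, -0.011]
contact_force: [-4.3, -13.8, 17.0]
opening: 0.011
grasp_force: 30.0
```

```bash
python3 lid.py; python3 lid.py
```

```text
[-0.009   0.0029  0.2538] 0.01103161552823674 30.014908611774445 [ -4.3 -13.8  17. ]
lid 59.72180556137828 r 0.22609583040861966
[-0.009   0.0029  0.2538] 0.01103161552823674 30.014908611774445 [ -4.3 -13.8  17. ]
lid 59.72180556137828 r 0.22609583040861966
```

>>> play_rows:
  deltas:
    - [0, -0.004, -0.008, 0, 0, 0, 8]
    - [0, 0, 0, 0, 0, 0, 8]
    - [0, 0, 0, 0, 0, 0, 30]
    - [0, 0, 0, 0, 0, 0, 30]
    - [0, 0, 0, 0, 0, 0, 30]

```text
time_s: 14.2
eef_pos: [0.5204, 0.1138, 0.2548]
ee_rot: [-0.563, 3.09, 0.001]
contact_force: [0.8, 0.3, -0.0]
opening: 0.0282
grasp_force: 0.0
```

>>> play_rows:
  deltas:
    - [0, 0, -0.05, 0, 0, 0, 30]
    - [0, 0, -0.1, 0, 0, 0, 30]
    - [0, -0.11, -0.02, 0, 0, 0, 30]
    - [0, -0.12, 0, 0, 0, 0, 40]
    - [0, -0.12, 0, 0, 0, 0, 60]
    - [0, -0.12, 0, 0, 0, 0, 70]
    - [0, -0.12, 0, 0, 0, 0, 70]
    - [0, -0.12, 0, 0, 0, 0, 70]
    - [0, -0.12, 0, 0, 0, 0, 70]
    - [0, 0, 0, 0, 0, 0, 70]

```text
time_s: 15.2
eef_pos: [0.6381, -0.2062, 0.3202]
ee_rot: [0.546, -3.092, 0.002]
contact_force: [0.1, -0.7, -0.3]
opening: 0.0694
grasp_force: 0.0
```

```bash
python3 - <<'E'
from h import *
f=grab_frame("top")[:,:,::-1]; s=grab_frame("scene")[:,:,::-1]
a=cv2.resize(f[170:270,230:410],(720,400),interpolation=cv2.INTER_CUBIC)
b=s[140:270,190:350]; b=cv2.resize(b,None,fx=1.5,fy=1.5)
o=np.zeros((600,800,3),np.uint8); o[:400,:720]=a; o[400:595,:240]=b
cv2.imwrite("pics/m.png",o)
c=camera_params("top")
for y in(-95,95):
  for a in(58,60,62):
    r=np.radians(a); print(y,a,[proj(n,lamp([105-d*np.cos(r)*1000-7*np.sin(r)*k,y,69+d*np.sin(r)*1000+7*np.cos(r)*k])) .round(1) for n in("top","scene") for d,k in((.185,1),)])
plan([.46,-.29,.25],rot(-.9-np.pi/2))
E
```

```text
-95 58 [array([219.8, 158.2]), array([243.6, 185.8])]
-95 60 [array([217.7, 158.6]), array([245.1, 185.8])]
-95 62 [array([215.6, 159. ]), array([246.6, 185.8])]
95 58 [array([246.6, 225.2]), array([286. , 155.2])]
95 60 [array([244.6, 225.8]), array([287.5, 155.1])]
95 62 [array([242.5, 226.5]), array([289., 155.])]
t 15.3 pos [ 0.6373 -0.1983  0.3216] open 0.0699 F [0.1 0.7 0.2]
turn units [ 0.     0.001 -0.942] minrows 13.0  then shift units [-0.096  0.49   0.179] minrows 5.0 shift in present frame [ 0.496 -0.06   0.179]
```

View pics/m.png

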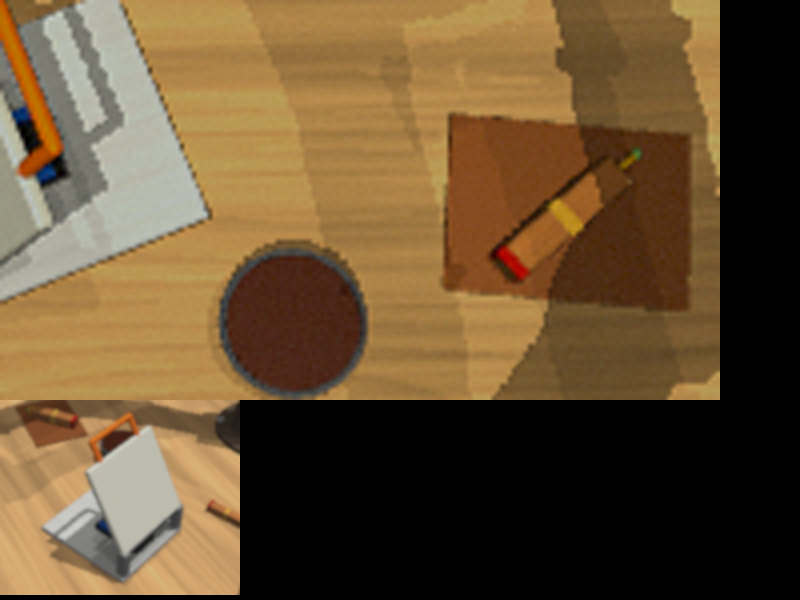

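The composite shows the lid standing open and the clamp flat on the mat. Its tail corners are at (490,258) and (518,282), its front corners at (605,160) and (632,185), and its ring at (635,155). The lamp handle's lower corner is at (55,150).

```bash
python3 - <<'E'
from fit import *
m=lambda L:[((u+.5)/4-.5+230,(v+.5)/4-.5+170) for u,v in L]
C=fit([(-60,14,26),(-60,-14,26),(60,14,26),(60,-14,26),(82,0,14)],m([(490,258),(518,282),(605,160),(632,185),(638,153)]),.004,[.457,-.288,-.9])
for a in(58,60,62):
    r=np.radians(a);print(a,proj("top",lamp([105-225*np.cos(r),52,69+225*np.sin(r)]),c))
print("obs",m([(53,150)]))
E
```

```text
[ 0.4533 -0.2829 -0.9067] [ 0.5 -0.5 -0.2  0.6  0.4 -0.7 -0.  -0.1 -0.8  0.8]
58 [245.5794806  204.91666563]
60 [242.95344563 205.59474791]
62 [240.25288775 206.32007086]
obs [(242.875, 207.125)]
```

```bash
python3 - <<'E'
from h import *
print(state()["joints"].round(2))
E
```

```text
[ 0.77  0.64 -1.03  1.25  0.54  1.53  1.75]
```

>>> play_rows:
  deltas:
    - [0, 0, 0, 0, 0, 0.07, 70]
    - [0, 0, 0, 0, 0, 0.07, 70]
    - [0, 0, 0, 0, 0, 0.07, 70]
    - [0, 0, 0, 0, 0, 0.07, 70]
    - [0, 0, 0, 0, 0, 0.07, 70]
    - [0, 0, 0, 0, 0, 0.07, 70]
    - [0, 0, 0, 0, 0, 0.07, 70]
    - [0, 0, 0, 0, 0, 0.07, 70]
    - [0, 0, 0, 0, 0, 0.07, 70]
    - [0, 0, 0, 0, 0, 0.07, 70]

```text
time_s: 16.3
eef_pos: [0.637, -0.195, 0.3229]
ee_rot: [1.565, 2.724, 0.001]
contact_force: [-0.6, 0.5, -0.5]
opening: 0.07
grasp_force: 0.0
```

>>> play_rows:
  deltas:
    - [0, 0, 0, 0, 0, 0.07, 70]
    - [0, 0, 0, 0, 0, 0.07, 70]
    - [0, 0, 0, 0, 0, 0.07, 70]
    - [0, 0, 0, 0, 0, 0.07, 70]
    - [0, 0, 0, 0, 0, 0.07, 70]
    - [0, 0, 0, 0, 0, 0.07, 70]
    - [0, 0, 0, 0, 0, 0.07, 70]
    - [0, 0, 0, 0, 0, 0.07, 70]
    - [0, 0, 0, 0, 0, 0.07, 70]
    - [0, 0, 0, 0, 0, 0.07, 70]

```text
time_s: 17.3
eef_pos: [0.637, -0.1949, 0.3227]
ee_rot: [-2.951, -1.075, -0.001]
contact_force: [0.1, 0.7, -0.4]
opening: 0.07
grasp_force: 0.0
```

```bash
python3 - <<'E'
from h import *
print(state()["joints"].round(2))
plan([.434,-.257,.15],rot(-2.478))
plan([.434,-.257,.15],rot(-2.478,-.35))
E
```

```text
[ 0.47  0.49 -0.41  1.28  0.19  1.41 -0.8 ]
t 17.3 pos [ 0.637  -0.1949  0.3227] open 0.07 F [ 0.1  0.7 -0.4]
turn units [-0.001 -0.     0.803] minrows 11.0  then shift units [-0.19   0.495  0.432] minrows 6.0 shift in present frame [-0.489 -0.207  0.431]
t 17.3 pos [ 0.637  -0.1949  0.3227] open 0.07 F [ 0.1  0.7 -0.4]
turn units [-0.141  0.135  0.794] minrows 11.0  then shift units [-0.327  0.495  0.34 ] minrows 6.0 shift in present frame [-0.489 -0.207  0.431]
```

>>> play_rows:
  deltas:
    - [0, 0, 0, 0, 0, 0.07, 70]
    - [0, 0, 0, 0, 0, 0.07, 70]
    - [0, 0, 0, 0, 0, 0.07, 70]
    - [0, 0, 0, 0, 0, 0.07, 70]
    - [0, 0, 0, 0, 0, 0.07, 70]
    - [0, 0, 0, 0, 0, 0.07, 70]
    - [0, 0, 0, 0, 0, 0.07, 70]
    - [0, 0, 0, 0, 0, 0.07, 70]
    - [0, 0, 0, 0, 0, 0.07, 70]
    - [0, 0, 0, 0, 0, 0.07, 70]

```text
time_s: 18.3
eef_pos: [0.6371, -0.1949, 0.3226]
ee_rot: [-2.949, 1.079, 0.0]
contact_force: [-0.2, 0.2, -0.2]
opening: 0.0703
grasp_force: 0.0
```

>>> play_rows:
  deltas:
    - [0, 0, 0, 0, 0, 0.05, 70]
    - [0, 0, 0, 0, 0, 0.053, 70]
    - [0, 0, 0, 0, 0.058, 0, 70]
    - [0, 0, 0, 0, 0.058, 0, 70]
    - [0, 0, 0, 0, 0.059, 0, 70]
    - [-0.065, 0.1, 0, 0, 0, 0, 70]
    - [-0.065, 0.1, 0, 0, 0, 0, 70]
    - [-0.065, 0.1, 0, 0, 0, 0, 70]
    - [-0.065, 0.1, 0, 0, 0, 0, 70]
    - [0, 0, 0, 0, 0, 0, 70]

```text
time_s: 19.3
eef_pos: [0.4433, -0.2187, 0.2843]
ee_rot: [2.655, -1.291, 0.461]
contact_force: [0.9, 0.9, 0.5]
opening: 0.07
grasp_force: 0.0
```

```bash
python3 - <<'E'
from h import *
print(state()["joints"].round(2))
plan([.434,-.257,.15],rot(-2.478,-.35))
E
```

```text
[ 0.2   0.01 -0.02  2.04  0.31  0.86 -2.48]
t 19.3 pos [ 0.4433 -0.2187  0.2843] open 0.07 F [0.9 0.9 0.5]
turn units [0.001 0.002 0.001] minrows 1.0  then shift units [-0.058  0.077  0.336] minrows 3.0 shift in present frame [-0.056  0.076  0.337]
```

>>> play_rows:
  deltas:
    - [-0.028, 0.038, 0, 0, 0, 0, 70]
    - [-0.028, 0.038, 0, 0, 0, 0, 70]
    - [0, 0, 0.085, 0, 0, 0, 70]
    - [0, 0, 0.085, 0, 0, 0, 70]
    - [0, 0, 0.085, 0, 0, 0, 70]
    - [0, 0, 0.08, 0, 0, 0, 70]
    - [0, 0, 0, 0, 0, 0, 70]
    - [0, 0, 0, 0, 0, 0, 70]

```text
time_s: 20.1
eef_pos: [0.4426, -0.2567, 0.1533]
ee_rot: [2.657, -1.288, 0.468]
contact_force: [0.1, -0.6, 0.5]
opening: 0.0696
grasp_force: 0.0
```

```bash
python3 - <<'E'
from h import *
plan([.434,-.257,.011],rot(-2.478,-.35))
E
```

```text
t 20.1 pos [ 0.4426 -0.2567  0.1533] open 0.0696 F [ 0.1 -0.6  0.5]
turn units [-0.001  0.     0.002] minrows 1.0  then shift units [-0.134  0.017  0.33 ] minrows 3.0 shift in present frame [-0.134  0.017  0.33 ]
```

>>> play_rows:
  deltas:
    - [-0.036, 0.017, 0.08, 0, 0, 0, 70]
    - [-0.036, 0, 0.085, 0, 0, 0, 70]
    - [-0.028, 0, 0.075, 0, 0, 0, 70]
    - [-0.022, 0, 0.055, 0, 0, 0, 70]
    - [-0.01, 0, 0.03, 0, 0, 0, 70]
    - [0, 0, 0, 0, 0, 0, 70]
    - [0, 0, 0, 0, 0, 0, 70]

```text
time_s: 20.8
eef_pos: [0.4412, -0.2598, 0.0284]
ee_rot: [2.661, -1.294, 0.438]
contact_force: [-0.9, -0.3, -0.1]
opening: 0.0702
grasp_force: 0.0
```

```bash
python3 - <<'E'
from h import *
print(state()["joints"].round(2))
plan([.434,-.257,.011],rot(-2.478,-.35))
E
```

```text
[ 0.06  0.46  0.29  2.33  0.58  0.12 -2.74]
t 20.8 pos [ 0.4412 -0.2598  0.0284] open 0.0702 F [-0.9 -0.3 -0.1]
turn units [0.003 0.01  0.001] minrows 1.0  then shift units [-0.031  0.01   0.035] minrows 1.0 shift in present frame [-0.03   0.009  0.036]
```

Joints 6 and 7 are at their limits with this lean. I'll re-lay the clamp on the mat at an easier yaw: grasp it upright, turn it, set it down, then regrasp it tilted.

>>> play_rows:
  deltas:
    - [0, 0, -0.1, 0, 0, 0, 70]
    - [0, 0, -0.1, 0, 0, 0, 70]
    - [0, 0, 0, 0, -0.058, 0, 70]
    - [0, 0, 0, 0, -0.058, 0, 70]
    - [0, 0, 0, 0, -0.05, 0, 70]
    - [0, 0, 0, 0, 0, 0, 70]

```text
time_s: 21.4
eef_pos: [0.426, -0.2434, 0.1045]
ee_rot: [2.803, -1.377, 0.019]
contact_force: [-0.4, -0.8, 0.1]
opening: 0.0703
grasp_force: 0.0
```

```bash
python3 - <<'E'
from h import *
s=state();print(s["joints"].round(2))
plan([.455,-.284,.009],rot(-2.478))
c=camera_params("wrist")["cam_to_world"]; print("cam in tool",R.from_rotvec(s["ee_rot"]).inv().apply(c[:3,3]-s["eef_pos"]))
E
```

```text
[ 0.47  0.37 -0.1   2.04  0.08  0.72 -2.16]
t 21.4 pos [ 0.426  -0.2434  0.1045] open 0.0703 F [-0.4 -0.8  0.1]
turn units [ 0.006 -0.01  -0.003] minrows 1.0  then shift units [0.125 0.005 0.239] minrows 3.0 shift in present frame [0.12  0.002 0.241]
cam in tool [ 0.08345126 -0.00023732 -0.15915986]
```

>>> play_rows:
  deltas:
    - [0.06, 0, 0, 0.006, -0.01, -0.003, 70]
    - [0.062, 0, 0.05, 0, 0, 0, 70]
    - [0, 0, 0.08, 0, 0, 0, 70]
    - [0, 0, 0.06, 0, 0, 0, 70]
    - [0, 0, 0.03, 0, 0, 0, 70]
    - [0, 0, 0.018, 0, 0, 0, 70]
    - [0, 0, 0, 0, 0, 0, 70]

```text
time_s: 22.1
eef_pos: [0.4538, -0.2783, 0.0077]
ee_rot: [2.826, -1.369, -0.006]
contact_force: [0.2, -0.7, -0.3]
opening: 0.0699
grasp_force: 0.0
```

```bash
python3 - <<'E'
from h import *
plan([.455,-.284,.009],rot(-2.478))
E
```

```text
t 22.1 pos [ 0.4538 -0.2783  0.0077] open 0.0699 F [ 0.2 -0.7 -0.3]
turn units [0.001 0.001 0.003] minrows 1.0  then shift units [ 0.013  0.006 -0.003] minrows 1.0 shift in present frame [ 0.013  0.006 -0.003]
```

>>> play_rows:
  deltas:
    - [0, 0, 0, 0, 0, 0, 15]
    - [0, 0, 0, 0, 0, 0, 15]
    - [0, 0, 0, 0, 0, 0, 15]
    - [0, 0, 0, 0, 0, 0, 15]
    - [0, 0, 0, 0, 0, 0, 15]
    - [0, 0, 0, 0, 0, 0, 15]
    - [0, 0, -0.06, 0, 0, 0, 15]
    - [0, 0, -0.09, 0, 0, 0, 15]
    - [0, 0, -0.09, 0, 0, 0, 15]
    - [0, 0, -0.06, 0, 0, 0, 15]

```text
time_s: 23.1
eef_pos: [0.4549, -0.2791, 0.1297]
ee_rot: [2.826, -1.37, -0.003]
contact_force: [0.0, 0.3, -1.5]
opening: 0.0276
grasp_force: 30.0
```

>>> play_rows:
  deltas:
    - [0, 0, 0, 0, 0, -0.07, 15]
    - [0, 0, 0, 0, 0, -0.07, 15]
    - [0, 0, 0, 0, 0, -0.07, 15]
    - [0, 0, 0, 0, 0, -0.07, 15]
    - [0, 0, 0, 0, 0, -0.07, 15]
    - [0, 0, 0, 0, 0, -0.07, 15]
    - [0, 0, 0, 0, 0, -0.07, 15]
    - [0, 0, 0, 0, 0, -0.07, 15]
    - [0, 0, 0, 0, 0, -0.07, 15]
    - [0, 0, 0, 0, 0, -0.07, 15]

```text
time_s: 24.1
eef_pos: [0.4541, -0.2788, 0.1273]
ee_rot: [-3.04, -0.781, 0.006]
contact_force: [0.2, -0.5, -1.2]
opening: 0.0279
grasp_force: 30.0
```

>>> play_rows:
  deltas:
    - [0, 0, 0, 0, 0, -0.07, 15]
    - [0, 0, 0, 0, 0, -0.07, 15]
    - [0, 0, 0, 0, 0, -0.07, 15]
    - [0, 0, 0, 0, 0, -0.07, 15]
    - [0, 0, 0, 0, 0, -0.07, 15]
    - [0, 0, 0, 0, 0, -0.07, 15]
    - [0, 0, 0, 0, 0, -0.07, 15]
    - [0, 0, 0, 0, 0, -0.07, 15]
    - [0, 0, 0, 0, 0, -0.043, 15]
    - [0, 0, 0, 0, 0, 0, 15]

```text
time_s: 25.1
eef_pos: [0.454, -0.2789, 0.1272]
ee_rot: [-2.065, -2.361, 0.003]
contact_force: [1.0, -0.1, -0.6]
opening: 0.0279
grasp_force: 30.0
```

```bash
python3 - <<'E'
from h import *
s=state();print(s["joints"].round(2),s["grasp_force"])
plan([.466,-.313,.009],rot(1.7-np.pi/2))
E
```

```text
[ 0.98  0.51 -0.73  1.87  0.42  0.93  0.19] 29.993534088134766
t 25.1 pos [ 0.454  -0.2789  0.1272] open 0.0279 F [ 1.  -0.1 -0.6]
turn units [-0.002 -0.001  0.002] minrows 1.0  then shift units [-0.088  0.019  0.295] minrows 3.0 shift in present frame [-0.089  0.019  0.295]
```

>>> play_rows:
  deltas:
    - [-0.045, 0.01, 0.03, 0, 0, 0, 15]
    - [-0.045, 0.01, 0.07, 0, 0, 0, 15]
    - [0, 0, 0.08, 0, 0, 0, 15]
    - [0, 0, 0.06, 0, 0, 0, 15]
    - [0, 0, 0.03, 0, 0, 0, 15]
    - [0, 0, 0.015, 0, 0, 0, 15]
    - [0, 0, 0.007, 0, 0, 0, 15]
    - [0, 0, 0, 0, 0, 0, 15]
    - [0, 0, 0, 0, 0, 0, 15]

```text
time_s: 26.0
eef_pos: [0.4674, -0.3136, 0.0116]
ee_rot: [-2.068, -2.362, 0.002]
contact_force: [-0.3, -0.7, -0.7]
opening: 0.0278
grasp_force: 30.0
```

```bash
python3 - <<'E'
from h import *
s=state();print(s["joints"].round(2),s["grasp_force"])
plan([.466,-.313,.0085],rot(1.7-np.pi/2))
E
```

```text
[ 0.92  0.69 -0.62  1.89  0.57  0.75  0.11] 29.994680285453796
t 26.0 pos [ 0.4674 -0.3136  0.0116] open 0.0278 F [-0.3 -0.7 -0.7]
turn units [-0.001 -0.     0.002] minrows 1.0  then shift units [ 0.002 -0.003  0.008] minrows 1.0 shift in present frame [ 0.002 -0.003  0.008]
```

>>> play_rows:
  deltas:
    - [0, 0, 0.006, 0, 0, 0, 15]
    - [0, 0, 0, 0, 0, 0, 15]
    - [0, 0, 0, 0, 0, 0, 70]
    - [0, 0, 0, 0, 0, 0, 70]
    - [0, 0, 0, 0, 0, 0, 70]
    - [0, 0, 0, 0, 0, 0, 70]
    - [0, 0, -0.08, 0, 0, 0, 70]
    - [0, 0, -0.12, 0, 0, 0, 70]
    - [0, 0, -0.1, 0, 0, 0, 70]
    - [-0.12, 0, 0, 0, 0, 0, 70]

```text
time_s: 27.0
eef_pos: [0.4782, -0.3558, 0.1351]
ee_rot: [2.056, 2.37, 0.004]
contact_force: [2.1, 0.3, 1.2]
opening: 0.0701
grasp_force: 0.0
```

>>> play_rows:
  deltas:
    - [-0.12, 0, 0, 0, 0, 0, 70]
    - [-0.12, 0, 0, 0, 0, 0, 70]
    - [-0.05, 0, 0, 0, 0, 0, 70]
    - [0, 0, 0, 0, 0.0625, 0, 70]
    - [0, 0, 0, 0, 0.0625, 0, 70]
    - [0, 0, 0, 0, 0.0625, 0, 70]
    - [0, 0, 0, 0, 0.0625, 0, 70]
    - [0, 0, 0, 0, 0, 0, 70]

```text
time_s: 27.8
eef_pos: [0.4865, -0.4786, 0.1228]
ee_rot: [-1.798, -2.039, -0.458]
contact_force: [-0.1, -0.2, -1.1]
opening: 0.0702
grasp_force: 0.0
```

```bash
python3 - <<'E'
from h import *
s=state();print(s["joints"].round(2))
f=grab_frame("top")[:,:,::-1]; cv2.imwrite("pics/m2.png",cv2.resize(f[170:270,310:430],(720,600),interpolation=cv2.INTER_CUBIC))
u=np.array([np.cos(1.7),np.sin(1.7)])
plan([*(np.array([.466,-.317])-.034*u),.012],rot(1.7-np.pi/2,-.5))
E
```

```text
[ 1.14  1.   -0.71  1.03  0.22  1.62  0.69]
t 27.85 pos [ 0.4879 -0.4772  0.1246] open 0.0702 F [0.6 1.3 0.4]
turn units [-0.003 -0.002 -0.001] minrows 1.0  then shift units [ 0.145 -0.003  0.4  ] minrows 4.0 shift in present frame [ 0.144 -0.001  0.401]
```

View pics/m2.png

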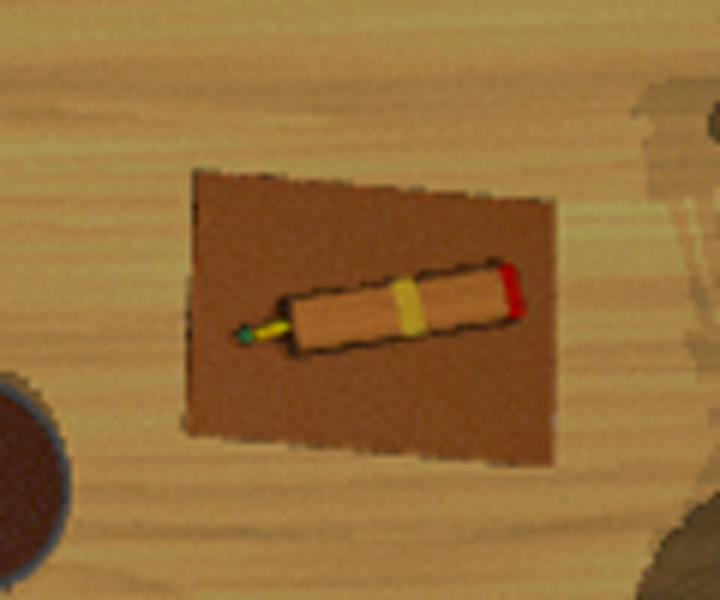

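The top view shows the clamp flat on the mat. Its tail corners are at (516,265) and (524,318), its front corners at (291,299) and (297,350), and the stone at (243,335).

```bash
python3 - <<'E'
from fit import *
m=lambda L:[((u+.5)/6-.5+310,(v+.5)/6-.5+170) for u,v in L]
C=fit([(-60,14,26),(-60,-14,26),(60,14,26),(60,-14,26),(82,0,14)],m([(524,318),(516,265),(297,350),(291,299),(243,335)]),.004,[.466,-.317,1.7])
u=np.array([np.cos(C[2]),np.sin(C[2])])
plan([*(C[:2]-.034*u),.012],rot(C[2]-np.pi/2,-.5))
E
```

```text
[ 0.4643 -0.306   1.6896] [ 0.7  0.  -0.  -0.1  0.   0.3 -0.8 -0.2  0.  -0.1]
t 27.85 pos [ 0.4879 -0.4772  0.1246] open 0.0702 F [0.6 1.3 0.4]
turn units [-0.005 -0.002  0.003] minrows 1.0  then shift units [ 0.17  -0.008  0.413] minrows 4.0 shift in present frame [ 0.168 -0.003  0.414]
```

>>> play_rows:
  deltas:
    - [0.085, -0.003, 0, 0, 0, 0, 70]
    - [0.083, 0, 0, -0.005, -0.002, 0.003, 70]
    - [0, 0, 0.08, 0, 0, 0, 70]
    - [0, 0, 0.1, 0, 0, 0, 70]
    - [0, 0, 0.1, 0, 0, 0, 70]
    - [0, 0, 0.07, 0, 0, 0, 70]
    - [0, 0, 0.03, 0, 0, 0, 70]
    - [0, 0, 0.02, 0, 0, 0, 70]
    - [0, 0, 0, 0, 0, 0, 70]

```text
time_s: 28.75
eef_pos: [0.4713, -0.3417, 0.0204]
ee_rot: [-1.81, -2.05, -0.462]
contact_force: [0.1, 0.2, 0.2]
opening: 0.0701
grasp_force: 0.0
```

```bash
python3 - <<'E'
from h import *
s=state();print(s["joints"].round(2))
u=np.array([np.cos(1.69),np.sin(1.69)]);plan([*(np.array([.4645,-.3055])-.034*u),.011],rot(1.69-np.pi/2,-.5))
E
```

```text
[ 1.15  0.96 -0.74  1.49  0.22  1.2   0.57]
t 28.75 pos [ 0.4713 -0.3417  0.0204] open 0.0701 F [0.1 0.2 0.2]
turn units [0.    0.002 0.003] minrows 1.0  then shift units [-0.005 -0.006  0.024] minrows 1.0 shift in present frame [-0.005 -0.006  0.024]
```

>>> play_rows:
  deltas:
    - [-0.004, -0.006, 0.022, 0, 0, 0, 70]
    - [0, 0, 0, 0, 0, 0, 70]
    - [0, 0, 0, 0, 0, 0, 15]
    - [0, 0, 0, 0, 0, 0, 15]
    - [0, 0, 0, 0, 0, 0, 15]
    - [0, 0, 0, 0, 0, 0, 15]
    - [0, 0, 0, 0, 0, 0, 15]
    - [0, 0, 0, 0, 0, 0, 15]
    - [0, 0, 0, 0, 0, 0, 15]

```text
time_s: 29.65
eef_pos: [0.4683, -0.3394, 0.0112]
ee_rot: [-1.81, -2.048, -0.462]
contact_force: [0.3, -0.5, -0.3]
opening: 0.0279
grasp_force: 29.9
```

```bash
python3 - <<'E'
from h import *
s=state();print(s["grasp_force"],s["contact_force"])
o=R.from_rotvec(s["ee_rot"]).inv().apply(np.array([.4645,-.3055,.004])-s["eef_pos"]);print("origin in tool",o)
t=rot(LAMP[2]-np.pi/2,-.5)
for q in [(-110,0,80),(-110,0,42),(0,0,42),(0,0,25)]: print(q,(lamp(q)-t.apply(o)).round(4))
plan([.472,-.33,.18],t)
E
```

```text
29.929733276367188 [ 0.26260121 -0.47217516 -0.3037521 ]
origin in tool [0.02655659 0.00032086 0.02266101]
(-110, 0, 80) [ 0.5705 -0.0143  0.0872]
(-110, 0, 42) [ 0.5705 -0.0143  0.0492]
(0, 0, 42) [0.5317 0.0886 0.0492]
(0, 0, 25) [0.5317 0.0886 0.0322]
t 29.65 pos [ 0.4683 -0.3394  0.0112] open 0.0279 F [ 0.3 -0.5 -0.3]
turn units [ 0.058  0.001 -0.104] minrows 2.0  then shift units [ 0.219  0.017 -0.361] minrows 4.0 shift in present frame [ 0.221  0.013 -0.36 ]
```

>>> play_rows:
  deltas:
    - [0.03, 0, -0.055, 0, 0, 0, 15]
    - [0.05, 0, -0.09, 0, 0, 0, 15]
    - [0.05, 0, -0.09, 0, 0, 0, 15]
    - [0.05, 0, -0.09, 0, 0, 0, 15]
    - [0.024, 0, -0.045, 0, 0, 0, 15]
    - [0, 0, 0, 0.02, 0, -0.035, 15]
    - [0, 0, 0, 0.02, 0, -0.035, 15]
    - [0, 0, 0, 0.018, 0.001, -0.034, 15]
    - [0, 0, 0, 0, 0, 0, 15]

```text
time_s: 30.55
eef_pos: [0.4684, -0.3374, 0.18]
ee_rot: [-1.534, -2.226, -0.392]
contact_force: [1.1, -0.6, -2.3]
opening: 0.0277
grasp_force: 29.9
```

```bash
cat > go.py <<'E'
import sys
from h import *
o=np.array([0.0266,.0003,.0227]); t=rot(LAMP[2]-np.pi/2,-.5)
q=[float(a) for a in sys.argv[1:4]]; s=state(); print(s["joints"].round(2),s["grasp_force"])
plan(lamp(q)-t.apply(o),t)
b=s["eef_pos"]+R.from_rotvec(s["ee_rot"]).apply(o); print("clamp in lamp mm",(1000*R.from_rotvec([0,0,-LAMP[2]]).apply(b-[LAMP[0],LAMP[1],0])).round(1))
E
python3 go.py -90 0 145
```

```text
[ 1.12  0.83 -0.83  1.32  0.21  1.56  0.7 ] 29.928059577941895
t 30.55 pos [ 0.4684 -0.3374  0.18  ] open 0.0277 F [ 1.1 -0.6 -2.3]
turn units [-0.001 -0.     0.002] minrows 1.0  then shift units [0.595 0.523 0.404] minrows 8.0 shift in present frame [0.593 0.526 0.404]
clamp in lamp mm [-376.4  209.4  172.8]
```

>>> play_rows:
  deltas:
    - [0.03, 0.026, 0.02, 0, 0, 0, 15]
    - [0.065, 0.058, 0.045, 0, 0, 0, 15]
    - [0.065, 0.058, 0.045, 0, 0, 0, 15]
    - [0.07, 0.062, 0.048, 0, 0, 0, 15]
    - [0.07, 0.062, 0.048, 0, 0, 0, 15]
    - [0.07, 0.062, 0.048, 0, 0, 0, 15]
    - [0.07, 0.062, 0.048, 0, 0, 0, 15]
    - [0.07, 0.062, 0.048, 0, 0, 0, 15]
    - [0.06, 0.05, 0.04, 0, 0, 0, 15]
    - [0.025, 0.022, 0.014, 0, 0, 0, 15]

```text
time_s: 31.55
eef_pos: [0.5617, 0.0087, 0.1529]
ee_rot: [-1.533, -2.224, -0.393]
contact_force: [-0.5, 0.5, -0.5]
opening: 0.0277
grasp_force: 29.9
```

```bash
python3 go.py -90 0 50
```

```text
[ 0.71  0.76 -0.9   1.6   0.1   1.17  0.24] 29.92854952812195
t 31.55 pos [0.5617 0.0087 0.1529] open 0.0277 F [-0.5  0.5 -0.5]
turn units [-0.001 -0.001  0.002] minrows 1.0  then shift units [-0.125  0.     0.204] minrows 2.0 shift in present frame [-0.125  0.     0.204]
clamp in lamp mm [-85.3   0.2 145.7]
```

>>> play_rows:
  deltas:
    - [-0.03, 0, 0.05, 0, 0, 0, 15]
    - [-0.04, 0, 0.065, 0, 0, 0, 15]
    - [-0.035, 0, 0.06, 0, 0, 0, 15]
    - [-0.02, 0, 0.029, 0, 0, 0, 15]
    - [0, 0, 0, 0, 0, 0, 15]

```text
time_s: 32.05
eef_pos: [0.5631, -0.0017, 0.0551]
ee_rot: [-1.539, -2.22, -0.39]
contact_force: [0.2, 0.3, -0.4]
opening: 0.0276
grasp_force: 29.9
```

```bash
python3 go.py 0 0 42;python3 - <<'E'
from h import *
c=camera_params("wrist");f=grab_frame("wrist"); cv2.imwrite("pics/w4.png",cv2.resize(f[:,:,::-1],(800,600)))
for q in [(-20,30,24),(-20,-30,24),(-10,20,38),(-10,-20,38),(45,20,38),(45,-20,38),(68,0,24),(-60,0,76),(-5,0,63)]: print(q,(proj("wrist",lamp(q),c)*1.5625).round(0))
E
```

```text
[ 0.69  0.87 -0.84  1.66  0.17  1.03  0.26] 29.928163290023804
t 32.05 pos [ 0.5631 -0.0017  0.0551] open 0.0276 F [ 0.2  0.3 -0.4]
turn units [-0.001 -0.    -0.001] minrows 1.0  then shift units [0.202 0.006 0.127] minrows 2.0 shift in present frame [0.202 0.006 0.128]
clamp in lamp mm [-95.5   2.4  48. ]
(-20, 30, 24) [346. 172.]
(-20, -30, 24) [456. 172.]
(-10, 20, 38) [363. 141.]
(-10, -20, 38) [439. 141.]
(45, 20, 38) [364.  49.]
(45, -20, 38) [437.  49.]
(68, 0, 24) [400.  34.]
(-60, 0, 76) [402. 201.]
(-5, 0, 63) [402. 101.]
```

View pics/w4.png

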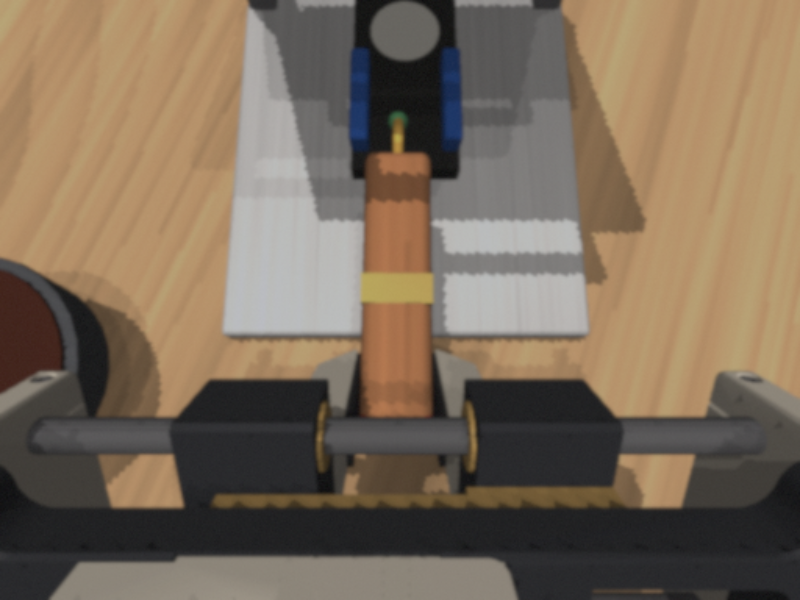

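The wrist view shows the blue cheeks at u 350–461 (channel centre about 405) and the disc at (405,31). The clamp axis is at u≈398, with the stone at (398,118). The clamp lies parallel to the channel and needs about 4 mm to the right (tool +y).

>>> play_rows:
  deltas:
    - [0, 0.01, 0, 0, 0, 0, 15]
    - [0.04, 0, 0.025, 0, 0, 0, 15]
    - [0.06, 0, 0.037, 0, 0, 0, 15]
    - [0.06, 0, 0.037, 0, 0, 0, 15]
    - [0.03, 0, 0.018, 0, 0, 0, 15]
    - [0.01, 0, 0.006, 0, 0, 0, 15]
    - [0, 0, 0, 0, 0, 0, 15]

```text
time_s: 32.8
eef_pos: [0.5354, 0.0882, 0.0523]
ee_rot: [-1.538, -2.225, -0.392]
contact_force: [0.1, -1.5, -1.0]
opening: 0.0275
grasp_force: 29.9
```

```bash
python3 go.py 1 -1.6 25
```

```text
[ 0.59  0.83 -0.86  1.78  0.14  0.89  0.15] 29.928322434425354
t 32.8 pos [0.5354 0.0882 0.0523] open 0.0275 F [ 0.1 -1.5 -1. ]
turn units [-0.     0.001  0.001] minrows 1.0  then shift units [-0.018 -0.004  0.047] minrows 1.0 shift in present frame [-0.018 -0.004  0.047]
clamp in lamp mm [-1.6 -3.2 45.1]
```

>>> play_rows:
  deltas:
    - [-0.003, -0.003, 0.012, 0, 0, 0, 15]
    - [-0.006, 0, 0.016, 0, 0, 0, 15]
    - [-0.005, 0, 0.012, 0, 0, 0, 15]
    - [-0.003, 0, 0.006, 0, 0, 0, 15]
    - [0, 0, 0, 0, 0, 0, 15]
    - [0, 0, 0, 0, 0, 0, 15]

```text
time_s: 33.4
eef_pos: [0.533, 0.0904, 0.0324]
ee_rot: [-1.538, -2.223, -0.392]
contact_force: [0.4, -0.1, -1.2]
opening: 0.0277
grasp_force: 29.9
```

```bash
python3 go.py 1 -1.6 24.5
```

```text
[ 0.58  0.86 -0.85  1.79  0.16  0.85  0.15] 29.928388595581055
t 33.4 pos [0.533  0.0904 0.0324] open 0.0277 F [ 0.4 -0.1 -1.2]
turn units [-0.  0.  0.] minrows 1.0  then shift units [-0.001 -0.     0.001] minrows 1.0 shift in present frame [-0.001 -0.     0.001]
clamp in lamp mm [ 1.3 -1.7 25.2]
```

>>> play_rows:
  deltas:
    - [-0.001, 0, 0.002, 0, 0, 0, 15]
    - [0, 0, 0, 0, 0, 0, 15]
    - [0, 0, 0, 0, 0, 0, 56]
    - [0, 0, 0, 0, 0, 0, 56]
    - [0, 0, 0, 0, 0, 0, 56]
    - [0, 0, 0, 0, 0, 0, 56]
    - [-0.02, 0, -0.05, 0, 0, 0, 56]
    - [-0.04, 0, -0.1, 0, 0, 0, 56]
    - [-0.04, 0, -0.1, 0, 0, 0, 56]
    - [-0.04, 0, -0.1, 0, 0, 0, 56]

```text
time_s: 34.4
eef_pos: [0.5741, -0.0195, 0.1288]
ee_rot: [-1.537, -2.224, -0.392]
contact_force: [0.5, 1.1, -1.1]
opening: 0.0559
grasp_force: 0.0
```

>>> play_rows:
  deltas:
    - [-0.04, 0, -0.1, 0, 0, 0, 56]
    - [-0.04, 0, -0.1, 0, 0, 0, 56]
    - [-0.04, 0, -0.1, 0, 0, 0, 56]
    - [-0.02, 0, -0.05, 0, 0, 0, 56]
    - [0, 0, 0, 0, 0, 0, 56]

```text
time_s: 34.9
eef_pos: [0.6167, -0.1299, 0.2252]
ee_rot: [-1.544, -2.224, -0.395]
contact_force: [0.2, -0.6, 0.5]
opening: 0.0558
grasp_force: 0.0
```

```bash
python3 - <<'E'
from h import *
c=camera_params("wrist");w=grab_frame("wrist")[:,:,::-1]; t=grab_frame("top")[:,:,::-1]; s=grab_frame("scene")[:,:,::-1]
o=np.zeros((600,800,3),np.uint8); o[:300,:400]=cv2.resize(w,(400,300)); o[:300,400:]=cv2.resize(t,(400,300))
o[300:,:400]=cv2.resize(s[:384],(400,300)); o[300:,400:]=cv2.resize(t[150:246,190:318],(400,300),interpolation=cv2.INTER_CUBIC)
cv2.imwrite("pics/fin.png",o)
r=np.radians(60)
for q in [(68,0,24),(-60,14,50),(-60,-14,50)]: print(q,(proj("wrist",lamp(q),c)*.78125).round(0),((proj("top",lamp(q))-[190,150])*3.125+[400,300]).round(0))
q=lamp([105-225*np.cos(r),52,69+225*np.sin(r)]);print(((proj("top",q)-[190,150])*3.125+[400,300]).round(0))
E
```

```text
(68, 0, 24) [196.  25.] [485. 503.]
(-60, 14, 50) [189.  74.] [610. 463.]
(-60, -14, 50) [204.  74.] [600. 437.]
[565. 474.]
```

View pics/fin.png

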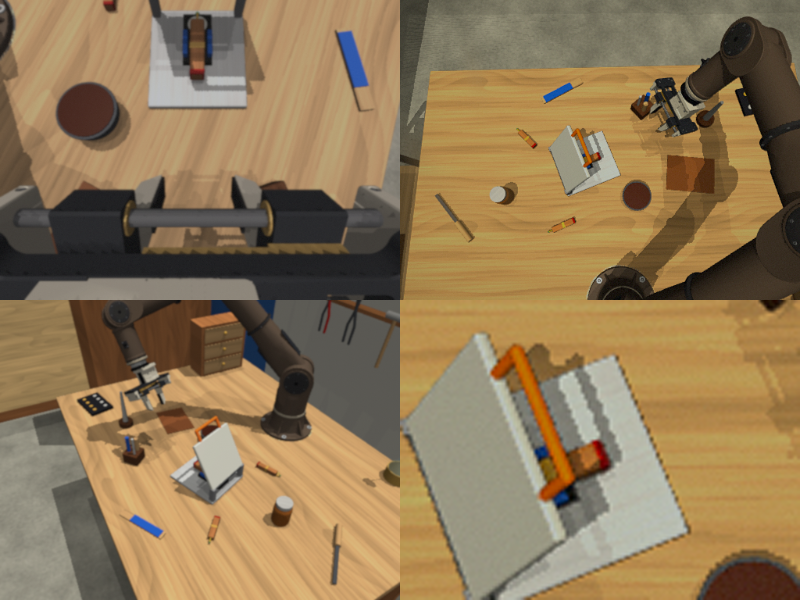

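The final composite shows the clamp in the channel with its red tail at (605,455), close to the predicted place. The ring end is over the disc, the lid handle corner is at (567,482) and the bystanders are standing. Handing in.

```bash
python3 -c "
from rig import *
print(hand_in())"
```

```text
the job is handed in; nothing more can be done
None
```

I handed the job in at about 35 s: the clamp was laid on the mat, the lid was raised to about 60° (59.7° measured at the handle), and the clamp now lies in the channel with the ring over the disc. The bystanders looked undisturbed in the last pictures; I re-laid the clamp on the mat once to get a reachable grasp.

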